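Vent the suction unit and take out its filter

TASK

Vent the suction unit: squeeze the red lever fully against its black grip and let it spring back. Then swing the blue cover up by its white tab until it stands upright or beyond and leave it there, draw the filter cartridge straight up out of its slot, and finish while still holding it in the gripper, upright and still, over the middle of the kidney dish, a good hand's breadth (about 10 cm) clear above the dish. Do not push the dish or the other things about.

Things in the scene. Friction and masses are not known exactly. Their poses are not given: they have to be found in the camera images.
- suction_unit: bench suction unit, fixed; white housing, grey deck, 110 (x) x 180 (y) mm, deck 62 mm high. Origin: centre of the underside; x points to the back (away from the robot), y to its left, z up. Left half (y = +45 mm): filter slot under a blue hooded cover. Right half: black grip bar with a red lever, over the deck on two steel posts
- squeeze_point (a point): where to squeeze, mid-way between bar and lever outer faces at rest: unit frame (-20, -56.5, 120) mm, deck 58 mm below. The fixed bar runs along unit x, 20 wide (y), 22 mm tall, axis 11.5 mm to the left (+y); the lever's outer face is 21.5 mm to the right (-y). Bar plus lever: 43 mm wide at rest, 32 squeezed. The cover's side is 57 mm to the left, its top 19 mm lower
- trigger_pad (a point): middle of the red lever (8 mm thick, 18 mm tall, 85 mm long), 56 mm from its pivot; the pivot is upright, at the back end of the grip bar. It moves to +y of the unit, towards the bar, when squeezed.
- trigger (a joint): angle of the red sprung lever: 0 at rest, 0.2 rad fully squeezed (a stop). Takes about 2 N to start and 6 N at the stop, measured at trigger_pad; springs back when let go.
- cover_tab (a point): centre of the white tab on the cover's front face: upright fin 10 mm thick (y), 20 mm tall, standing 38 mm out to the front; the point is 20 mm out from that face. Axes turn with the cover: x from tab to hinge, y along the hinge. Pinched by its two sides (closing along y) it can be carried round the hinge by a hand that keeps pointing down; the tab pivots between the fingers
- cover_hinge (a point): middle of the cover's hinge line, at the back lower edge of the cover (unit frame: x +55, y +45, z +62 mm). The hinge line runs along the unit's y. With the cover shut, the tab point lies 125 mm in front of it and 26 mm higher. Axes turn with the cover.
- cover (a joint): opening angle of the blue hooded cover (105 x 72 x 39 mm, open below, 60 g): 0 shut, 1.57 standing upright, 1.9 rad stop. The tab swings up and then back, away from the robot. The hinge is stiff (about 0.5 N at the tab): the cover stays at whatever angle it is left; it may start slightly ajar.
- filter_center (a point): centre of the filter cartridge, hidden under the cover: loose plate 50 (x) x 10 (y) x 82 (z) mm, 40 to 85 g, white with blue pleats, the top 28 mm an orange grip 42 mm long, 10 mm thick. Its lower 52 mm stand in a slot with 2 mm play each side; the top 30 mm stand free over the deck. Pulls straight up. Starts at unit frame (-5, 45, 51) mm, axes as the unit's
- dish_center (a point): point 20 mm above the underside of the steel kidney dish, at the middle of it; the dish is loose, 116 (x) x 224 (y) x 43 mm high, with forceps lying in it
- forceps: steel forceps lying in the dish (bystander), origin under its middle
- gauze_pack: flat gauze pack 86 x 59 x 13 mm behind the unit (bystander), origin at the centre of its underside
- vial_a: clear vial with dark cap, 29 mm across, 74 mm tall, behind the unit (bystander), origin at the centre of its underside
- vial_b: the same kind of vial at the back left corner of the trolley (bystander), origin at the centre of its underside
- white_bottle: white bottle 38 mm across, 104 mm tall, at the back right corner of the trolley (bystander), origin at the centre of its underside
- filter: the same cartridge; origin at the centre of its lower edge, 41 mm below filter_center
- dish: the same dish; origin at the centre of its underside

How it is judged (in metres and radians):
On the way, in this order (a step that is already met when the one before it is completed fails the run):
1. the red lever is squeezed against the grip (0.15 rad or more) (value of joint trigger above 0.15 rad), for 0.1 s.
2. the lever is let go and springs back (below 0.03 rad) (value of joint trigger below 0.03 rad), for 0.1 s.
3. the cover is swung up (1.3 rad or more) (value of joint cover above 1.3 rad), for 0.2 s.
4. the filter is drawn out of its slot, the cover still up (height (world z) of filter_center above 0.12 m and value of joint cover above 1.3 rad), for 0.1 s.
At the end, for the whole second after the job is handed in: The filter is held in the fingers alone, still, upright within 0.3 rad, its centre 150 mm or more above the trolley top and within 45 mm, seen from above, of the middle of the dish; the cover stands open at 1.3 rad or more; the lever is back at rest (below 0.03 rad) (contact force between filter and the fingers above 2 N and height (world z) of filter_center above 0.15 m and horizontal distance between filter_center and dish_center below 0.045 m and angle between filter_center's own z axis and vertical below 0.3 rad and linear speed of filter below 0.03 m/s and contact force between filter and dish below 0.1 N and contact force between filter and suction_unit below 0.1 N and value of joint cover above 1.3 rad and value of joint trigger below 0.03 rad); the arm keeps its last pose, push and grip.
It fails at once if the dish is moved by more than 25 mm (distance of dish_center from where it was at the start of the episode above 0.025 m).
It fails at once if a bystander is moved by more than 30 mm (distance of any of forceps, gauze_pack, vial_a, vial_b, white_bottle from where it was at the start of the episode above 0.03 m).
It also fails if it takes over 61 s, if anything falls off the work surface, if the arm or the gripper's body presses on something with over 40 N, if the wrist force passes 120 N, or if a joint passes its speed limit or range.

ROBOT

A 6-joint arm with a two-finger parallel gripper is mounted at the origin on a cart in front of the work surface, level with it; the furniture and walls round the work are solid. World frame = base frame: x ahead of the robot, y to its left, z up, the work surface at z = 0. Lengths are in mm, angles in rad, forces in N, time in s.
With the tool pointing down it reaches from about 350 to 875 mm from the base axis. Payload 4.2 kg.
Tool frame: the origin (TCP) lies at the very end of the fingers, on their centre line; the grasp point (between the pads) lies 19 mm behind it (arm.grasp_offset is the distance from the TCP to the grasp point, in mm); z points along the fingers, y is the direction in which the jaws open and shut (so a half turn about z gives the same grasp; the last joint's range is limited). The gripper opens to 85 mm and grips with 20 to 120 N. Pads are 22 mm wide; open, the fingers measure 114 mm over their backs; the gripper's body (76 mm by 85 mm) begins 54 mm behind the grasp point. The pads swing forward as they close: fully open they stand 13 mm farther back than shut.
Start: joints at [-0.87, 0.385, 0.008, 0, -1.194, -0.259], TCP at [267.241, -564.961, 231.312] pointing down, gripper open.
Joint ranges: [-3.14, 3.14], [-1.21, 2.06], [-1.07, 1.41], [-3.16, 2.05], [-2.99, -0.16], [-3.1, 3.1]. Speed limits (rad/s): [2.79, 2.79, 3.14, 3.14, 3.14, 3.14].

INTERFACE

Orientations are given as a unit quaternion [x, y, z, w].
In Python, from bench import arm gives the robot as it stands.
- The arm moves only by the tool arm_command, never from a script. Its argument "commands" is one flat list of numbers, 4 for each row, row after row: the shift along the tool's x, y, z in m, then the turn about the tool's z in degrees. In form: [tx, ty, tz, roll, tx, ty, tz, roll, ...]. A call has exactly 5 rows; each row shifts and turns the pose as measured when the row begins, along the tool's axes as they then stand; what a row does not reach is not made up. A row lasts 1/10 s, in which the tool goes at most 50 mm and 8.59 degrees, less where a joint would pass 70% of its speed; a pose out of reach is approached as far as the arm can. A call with a gripper value outside its range is refused whole. "jaw" is the opening, from 0 (shut) to 1 (fully open), set as the call begins (left out, the last holds). The fingers move at their own pace and stop on an object; the grip force is fixed at half the most. Time passes only in rows, so rows that do not move let the fingers close, or fill a call up. It gives the time, the measured TCP pose, the force and the opening at its end, in the units of the state.
- arm.read_state(): the state, without advancing time (a new reading comes with each control period).
- arm.get_image(name): name is "scene" or "top"; returns the picture (400x640x3 uint8, red, green, blue); there is no depth.
- arm.camera_info(name): a dict with "camera_matrix" (3x3 intrinsics, pixels), "world_from_camera" (4x4, takes a point from camera to world coordinates). Camera axes: x right, y down, z forward; pixel columns grow to the right and rows downward; lengths in mm; the calibration is good to about 2 mm. A picture is of the moment at which its call begins. camera_info takes no time and is no camera call.
- arm.job_done(): hands the job in, once; it reports no verdict.
Trained networks look in the newest picture that a camera, given by its name, has taken for a name from the list of things; names that differ only in an ending like _2 or _b are one class to them, and where a whole thing is asked for, a point or a joint stands for the part that bears it (a point fixed in the world has none). Each returns a list of dicts, best first, with "confidence" (0 to 1); they miss things now and then, are a little off and sometimes report something else, mostly with a low value. They report only what shows in the picture. A call takes as long as a camera call.
- arm.regions_of(camera, target): "mask" (400x640 bool, what is visible of it).
- arm.place_of(camera, target): "centre" ([x, y, z] in mm, in the coordinates of the camera as it stood for that picture, good to about 4 mm: a listed point, or the origin of a listed thing).
The state is a dict: "clock": time; "joints": joint angles; "joint_vel": joint speeds; "joint_efforts": joint torques, N m; "position": TCP position; "ee_rot": TCP orientation; "contact_force": force on the tool from outside, world axes, zero at the start; "wrist_torque": the same for the moment, N m; "gripper_width": finger opening in mm.
Only numpy, scipy, OpenCV 4.12 (cv2) and the standard library are available. Lean on these libraries where they do the work, as an engineer would, in place of code of your own. Each camera call takes 0.05 s, during which the arm holds its last target.

## Working session

There is one attempt and no reset: what is moved stays moved. The work goes in short steps, Python scripts to look and compute and a tool call to move; the robot and the scene stay as the last step left them, time stands still between calls to the robot, and variables do not carry over. Pictures are saved under pics/ and viewed, and the job is handed in when it is done.

Besides the shell and the picture viewer there is one more tool, called after "Request:" as name(argument=value, ...) on one line, values as JSON. arm_command: Moves the arm, as the interface text tells. Its arguments: {"type":"object","properties":{"commands":{"type":"array"},"jaw":{"type":"number"}},"required":["commands"]}

```bash
ls; mkdir -p pics; python3 - <<'E'
from bench import arm
import cv2,numpy as np
s=arm.read_state(); print(s)
for n in("scene","top"):
    im=arm.get_image(n); cv2.imwrite(f"pics/{n}0.png",im[:,:,::-1])
    c=arm.camera_info(n); print(n,np.round(c["camera_matrix"],1).tolist(),np.round(c["world_from_camera"],3).tolist())
    W=np.array(c["world_from_camera"])
    for t in["suction_unit","squeeze_point","trigger_pad","cover_tab","cover_hinge","dish_center","forceps","vial_a","white_bottle","gauze_pack"]:
        for r in arm.place_of(n,t)[:3]:
            print(t,round(r["confidence"],2),np.round(W[:3,:3]@np.array(r["centre"])+W[:3,3],1))
E
```

```text
pics
{'clock': 0.0, 'joints': array([-8.70400817e-01,  3.85568545e-01,  6.64869599e-03, -5.03228634e-04,
       -1.19401248e+00, -2.58565676e-01]), 'joint_vel': array([-0.00043275, -0.00108042, -0.0005671 , -0.0005904 , -0.0005727 ,
       -0.00191655]), 'joint_efforts': array([ 2.79264332e-04, -3.92281151e+01,  1.88398004e+01,  4.18615758e+00,
       -4.65505233e-03,  2.92703408e-07]), 'position': array([ 266.99963473, -564.45903554,  230.22267504]), 'ee_rot': array([-2.19031694e-01,  9.75717132e-01,  1.05545360e-03, -2.85195021e-04]), 'contact_force': array([ 0.35404321, -0.00853292, -0.84620124]), 'wrist_torque': array([ 0.04675546, -0.01450112,  0.02933957]), 'gripper_width': 85.42164299954644}
scene [[469.4, 0.0, 323.8], [0.0, 469.4, 199.0], [0.0, 0.0, 1.0]] [[-0.876, -0.274, 0.397, 217.862], [-0.482, 0.523, -0.703, 806.117], [-0.015, -0.807, -0.59, 645.345], [0.0, 0.0, 0.0, 1.0]]
suction_unit 0.61 [531.8 205.6  -0.7]
squeeze_point 0.85 [524.7 149.8 124.4]
trigger_pad 0.75 [526.6 131.6 119.7]
cover_tab 0.8 [461.3 245.6 104.2]
cover_tab 0.47 [526.4 129.3 118.8]
cover_hinge 0.8 [5
[... 341 characters left out ...]
4, 0.176, 383.586], [-1.0, 0.026, 0.018, 144.153], [-0.022, -0.175, -0.984, 1097.388], [0.0, 0.0, 0.0, 1.0]]
suction_unit 0.97 [534.1 205.6  -2.6]
suction_unit 0.62 [577.5 264.4  63.6]
squeeze_point 0.57 [524.3 150.6 123.6]
squeeze_point 0.41 [616.  257.7  -2.6]
trigger_pad 0.61 [526.  127.9 118.4]
trigger_pad 0.51 [560.  -16.5  21.2]
cover_tab 0.73 [457.2 238.   98.9]
cover_hinge 0.63 [578.9 264.1  62.4]
cover_hinge 0.16 [524.  149.7 121. ]
dish_center 0.95 [561.3 -17.7  20.3]
forceps 0.62 [569.  -10.7   6.5]
vial_a 0.65 [564.2 -13.4   2.6]
vial_a 0.54 [614.3 363.8   1.7]
vial_a 0.51 [ 6.245e+02  1.825e+02 -4.000e-01]
white_bottle 0.71 [723.5 -77.5  -4.3]
gauze_pack 0.79 [606.6 257.5  -1.1]
```

View pics/scene0.png

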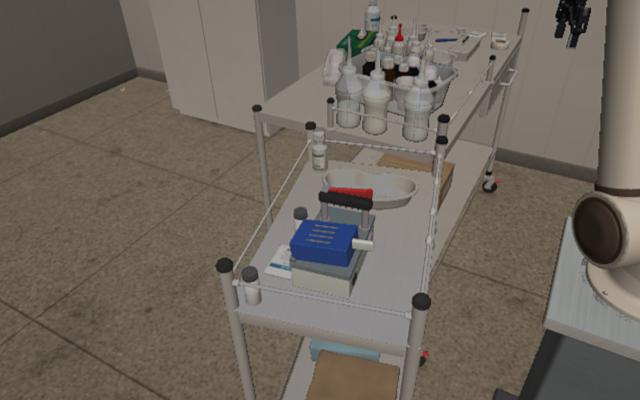

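View pics/top0.png

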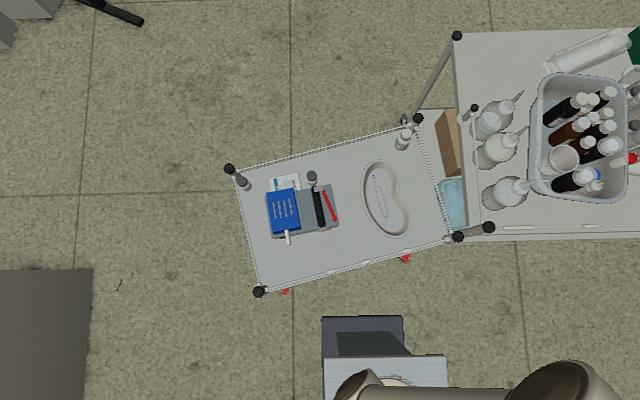

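```bash
cat > h.py <<'E'
from bench import arm
import cv2,numpy as np
from scipy.spatial.transform import Rotation as R
def cam(n):
    c=arm.camera_info(n); return np.array(c["camera_matrix"]),np.array(c["world_from_camera"])
def proj(n,P):
    K,W=cam(n); P=np.atleast_2d(P); p=(P-W[:3,3])@W[:3,:3]; p=p@K.T; return p[:,:2]/p[:,2:]
def U(pose,p):
    x,y,a=pose; p=np.atleast_2d(np.array(p,float)); c,s=np.cos(a),np.sin(a)
    return np.c_[x+c*p[:,0]-s*p[:,1], y+s*p[:,0]+c*p[:,1], p[:,2]]
def cov(p,th): # cover-local pts (unit frame, shut) opened
    p=np.atleast_2d(np.array(p,float)); h=np.array([55,45,62.]); d=p-h
    c,s=np.cos(th),np.sin(th)
    return h+np.c_[c*d[:,0]+s*d[:,2], d[:,1], -s*d[:,0]+c*d[:,2]]
def box(x0,x1,y0,y1,z0,z1): return [[x,y,z] for x in(x0,x1) for y in(y0,y1) for z in(z0,z1)]
E=[(0,1),(0,2),(0,4),(1,3),(1,5),(2,3),(2,6),(3,7),(4,5),(4,6),(5,7),(6,7)]
def wire(img,n,P,col,sc,off):
    q=(proj(n,P)-off)*sc
    for a,b in E: cv2.line(img,tuple(int(v) for v in q[a]),tuple(int(v) for v in q[b]),col,1,cv2.LINE_AA)
E
cat > fit.py <<'E'
from h import *
from scipy.optimize import least_squares
obs=[([0,0,0],[531.8,205.6,-.7],0),([0,0,0],[534.1,205.6,-2.6],0),([-20,-56.5,120],[524.5,150.2,124],0),([-20,-56.5,120],[524.3,150.6,123.6],0),
([-70,45,88],[461.3,245.6,104.2],1),([-70,45,88],[457.2,238,98.9],1),([55,45,62],[580,265,65],0),([55,45,62],[578.9,264.1,62.4],0)]
def f(v):
    return np.concatenate([(U(v[:3],cov(p,v[3]) if m else p)-o).ravel() for p,o,m in obs])
r=least_squares(f,[533,205,.19,.1]); print(r.x, np.abs(r.fun).max()); v=r.x
import sys
if len(sys.argv)>1: v=np.array(eval(sys.argv[1]))
for n,off,w,sc in(("top",(240,150),(130,110),6),("scene",(270,170),(130,130),4.6)):
    im=arm.get_image(n)[off[1]:off[1]+w[1],off[0]:off[0]+w[0],::-1]
    im=cv2.resize(im,None,fx=sc,fy=sc,interpolation=cv2.INTER_CUBIC)
    wire(im,n,U(v[:3],box(-55,55,-90,90,0,62)),(0,255,0),sc,off)
    wire(im,n,U(v[:3],cov(box(-50,55,9,81,62,101),v[3])),(0,255,255),sc,off)
    wire(im,n,U(v[:3],cov(box(-88,-50,40,50,78,98),v[3])),(255,0,255),sc,off)
    wire(im,n,U(v[:3],box(-62,35,-55,-35,109,131)),(255,255,255),sc,off)
    cv2.imwrite(f"pics/fit_{n}_{sys.argv[2] if len(sys.argv)>2 else 0}.png",im)
E
python3 fit.py
```

```text
[5.33275119e+02 2.08800826e+02 1.85038839e-01 1.09161331e-01] 4.788257379162133
```

View pics/fit_top_0.png

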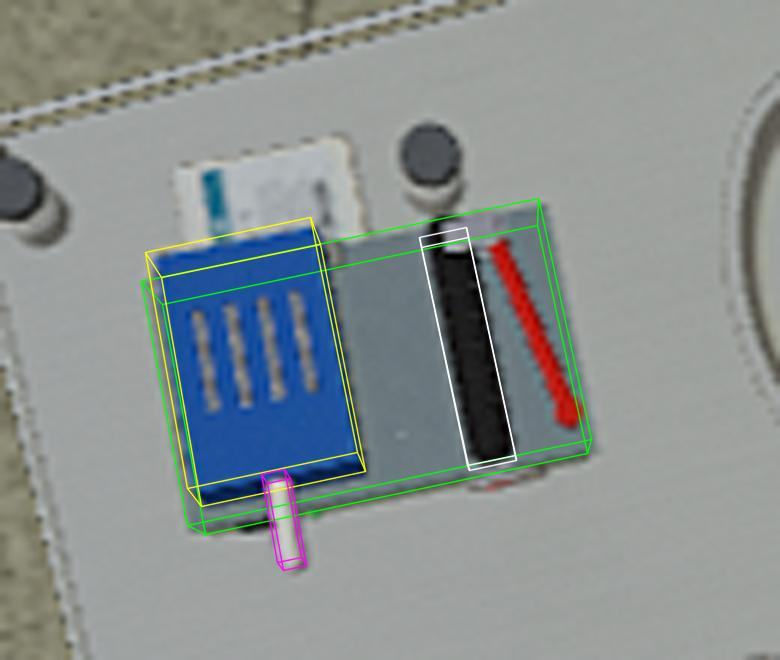

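View pics/fit_scene_0.png

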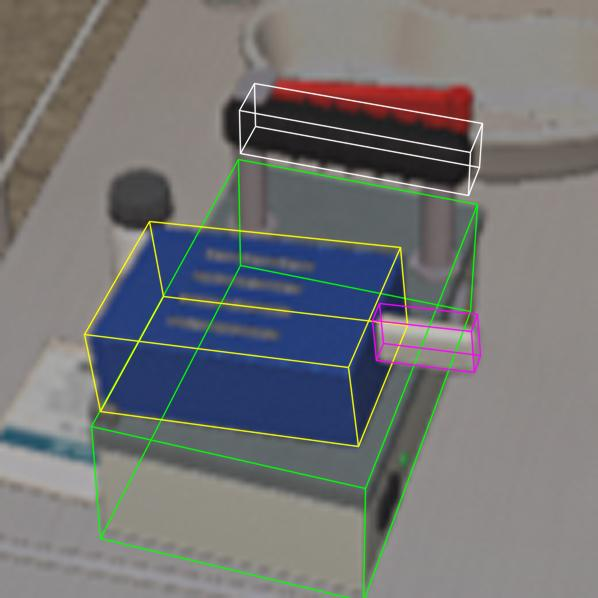

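```bash
python3 fit.py "[531.5,207,.172,.075]" 1
```

```text
[5.33275119e+02 2.08800826e+02 1.85038839e-01 1.09161331e-01] 4.788257379162133
```

View pics/fit_top_1.png

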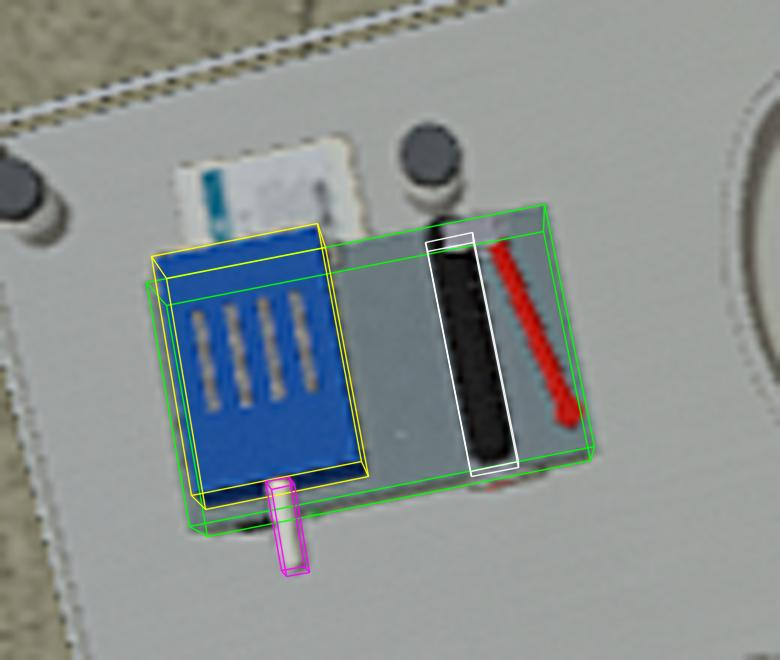

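View pics/fit_scene_1.png

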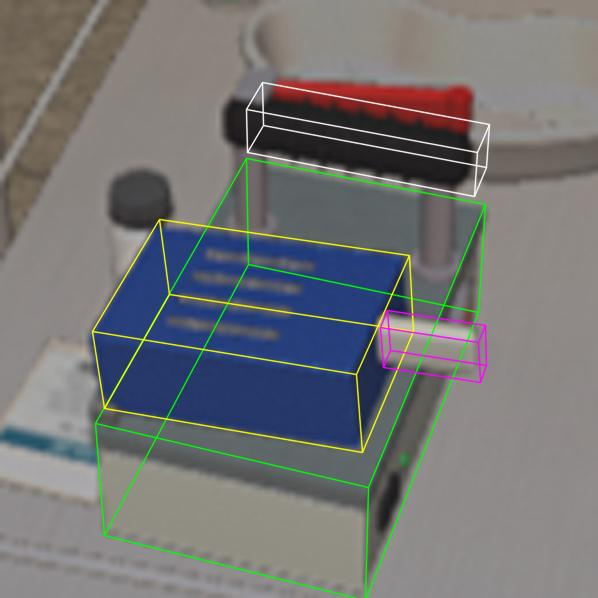

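Request:
arm_command(commands=[0, 0, -0.03, 7.7, 0, 0, -0.03, 7.7, 0, 0, -0.03, 0, 0, 0, 0, 0, 0, 0, 0, 0], jaw=0.78)

```text
clock: 1.8
position: [266.9, -564.5, 323.1]
ee_rot: [-0.081, 0.997, 0.002, -0.001]
contact_force: [-0.7, 0.3, -0.4]
gripper_width: 66.5
```

```bash
cat > go.py <<'E'
from h import *
import sys
POSE=(533.7,207.8,.172)
def to(P):
    s=arm.read_state(); r=R.from_quat(s["ee_rot"]); d=r.inv().apply(np.array(P)-s["position"])
    y=r.as_matrix()[:,1]; print("t",s["clock"],"pos",s["position"].round(1),"w",round(s["gripper_width"],1),"F",s["contact_force"].round(1),"yaw(y-90)",round(np.degrees(np.arctan2(y[1],y[0]))-90,2),"zax",r.as_matrix()[:,2].round(3))
    print("tool delta mm to",np.round(P,1),d.round(1))
if __name__=="__main__":
    P=eval(sys.argv[1]); 
    to(U(POSE,P)[0] if sys.argv[2]=="u" else P)
E
python3 go.py "[-20,-51,320]" u; python3 go.py "[400,-100,320]" w
```

```text
t 1.8 pos [ 266.9 -564.5  323.1] w 66.5 F [-0.7  0.3 -0.4] yaw(y-90) 9.25 zax [-0.002  0.003 -1.   ]
tool delta mm to [522.7 154.1 320. ] [-368.   668.1    4.7]
t 1.8 pos [ 266.9 -564.5  323.1] w 66.5 F [-0.7  0.3 -0.4] yaw(y-90) 9.25 zax [-0.002  0.003 -1.   ]
tool delta mm to [ 400 -100  320] [-206.1  437.     4.2]
```

Request:
arm_command(commands=[-0.01, 0.03, 0, -0.6, -0.02, 0.044, 0, 0, -0.02, 0.044, 0, 0, -0.02, 0.044, 0, 0, -0.02, 0.044, 0, 0])

```text
clock: 2.3
position: [319.9, -343.2, 316.6]
ee_rot: [-0.081, 0.997, 0.005, -0.004]
contact_force: [2.6, 0.5, 0.2]
gripper_width: 66.4
```

Request:
arm_command(commands=[-0.02, 0.044, 0, 0, -0.02, 0.044, 0, 0, -0.02, 0.044, 0, 0, -0.02, 0.044, 0, 0, -0.02, 0.044, 0, 0])

```text
clock: 2.8
position: [380.5, -100.7, 314.7]
ee_rot: [-0.081, 0.997, 0.006, -0.006]
contact_force: [1.6, 0.3, 0.4]
gripper_width: 66.4
```

```bash
python3 go.py "[-20,-51,200]" u
```

```text
t 2.8 pos [ 380.5 -100.7  314.7] w 66.4 F [1.6 0.3 0.4] yaw(y-90) 9.24 zax [-0.013  0.01  -1.   ]
tool delta mm to [522.7 154.1 200. ] [-182.6  227.3  115.4]
```

Request:
arm_command(commands=[-0.034, 0.043, 0.0, -0.6, -0.036, 0.045, 0, 0, -0.036, 0.045, 0, 0, -0.036, 0.045, 0.01, 0, -0.03, 0.037, 0.02, 0])

```text
clock: 3.3
position: [495.6, 117.9, 288.8]
ee_rot: [-0.089, 0.996, 0.006, -0.004]
contact_force: [1.4, -0.9, -0.2]
gripper_width: 66.4
```

Request:
arm_command(commands=[0, 0, 0.03, 0, 0, 0, 0.03, 0, 0, 0, 0.015, 0, 0, 0, 0, 0, 0, 0, 0, 0])

```text
clock: 3.8
position: [494.0, 123.6, 203.6]
ee_rot: [-0.093, 0.996, 0.004, -0.009]
contact_force: [-0.2, -0.9, -0.6]
gripper_width: 66.5
```

```bash
python3 go.py "[-20,-51,180]" u
python3 - <<'E'
from h import *
for n,off,w,sc in(("top",(240,150),(130,110),6),("scene",(270,130),(130,130),4.6)):
    im=arm.get_image(n)[off[1]:off[1]+w[1],off[0]:off[0]+w[0],::-1]
    cv2.imwrite(f"pics/a_{n}.png",cv2.resize(im,None,fx=sc,fy=sc,interpolation=cv2.INTER_CUBIC))
E
```

```text
t 3.8 pos [494.  123.6 203.6] w 66.5 F [-0.2 -0.9 -0.6] yaw(y-90) 10.66 zax [-0.02   0.006 -1.   ]
tool delta mm to [522.7 154.1 180. ] [-34.3  24.4  23.2]
```

View pics/a_scene.png

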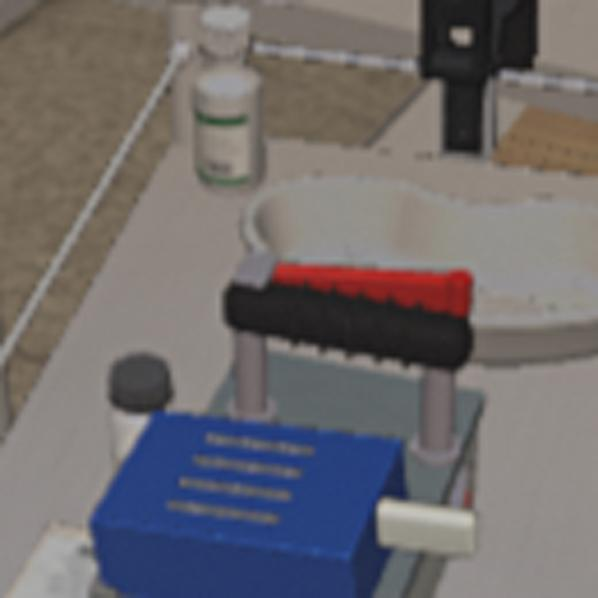

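View pics/a_top.png

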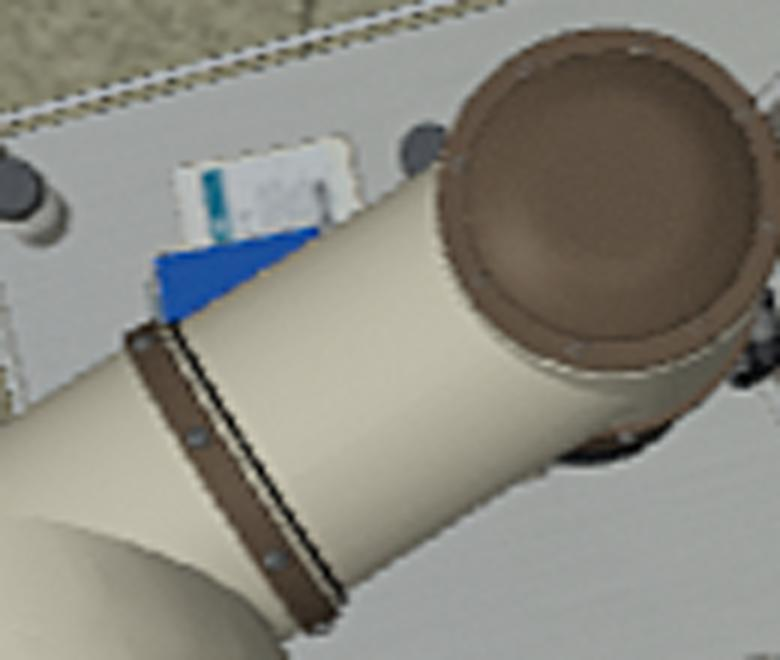

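Request:
arm_command(commands=[-0.017, 0.012, 0.01, 0.8, -0.017, 0.012, 0.01, 0, 0, 0, 0, 0, 0, 0, 0, 0, 0, 0, 0, 0])

```text
clock: 4.4
position: [526.2, 154.1, 190.2]
ee_rot: [-0.085, 0.996, 0.007, -0.003]
contact_force: [-0.3, 0.7, 0.1]
gripper_width: 67.0
```

```bash
python3 go.py "[-20,-51,108]" u
python3 - <<'E'
from h import *
n,off,w,sc="scene",(270,130),(130,130),4.6
im=arm.get_image(n)[off[1]:off[1]+w[1],off[0]:off[0]+w[0],::-1]
cv2.imwrite(f"pics/b_{n}.png",cv2.resize(im,None,fx=sc,fy=sc,interpolation=cv2.INTER_CUBIC))
E
```

```text
t 4.4 pos [526.2 154.1 190.2] w 67.0 F [-0.3  0.7  0.1] yaw(y-90) 9.74 zax [-0.007  0.013 -1.   ]
tool delta mm to [522.7 154.1 108. ] [ 3.  -0.5 82.2]
```

View pics/b_scene.png

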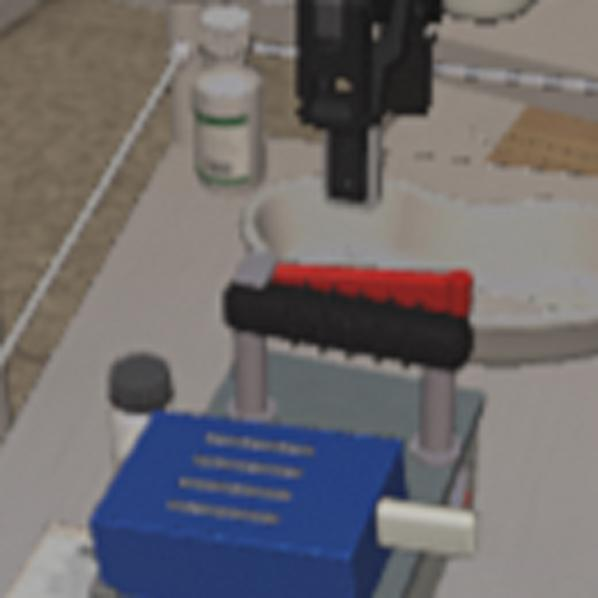

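Request:
arm_command(commands=[0.003, 0, 0.02, 0, 0, 0, 0.02, 0, 0, 0, 0.01, 0, 0, 0, 0, 0, 0, 0, 0, 0])

```text
clock: 4.95
position: [523.5, 153.3, 143.7]
ee_rot: [-0.085, 0.996, 0.008, 0.001]
contact_force: [0.7, 0.1, -0.5]
gripper_width: 66.5
```

```bash
python3 go.py "[-20,-51,106]" u
python3 - <<'E'
from h import *
n,off,w,sc="scene",(300,150),(80,80),7.5
im=arm.get_image(n)[off[1]:off[1]+w[1],off[0]:off[0]+w[0],::-1]
cv2.imwrite(f"pics/c_{n}.png",cv2.resize(im,None,fx=sc,fy=sc,interpolation=cv2.INTER_CUBIC))
E
```

```text
t 4.95 pos [523.5 153.3 143.7] w 66.5 F [ 0.7  0.1 -0.5] yaw(y-90) 9.7 zax [ 0.     0.016 -1.   ]
tool delta mm to [522.7 154.1 106. ] [ 0.8  0.4 37.7]
```

View pics/c_scene.png

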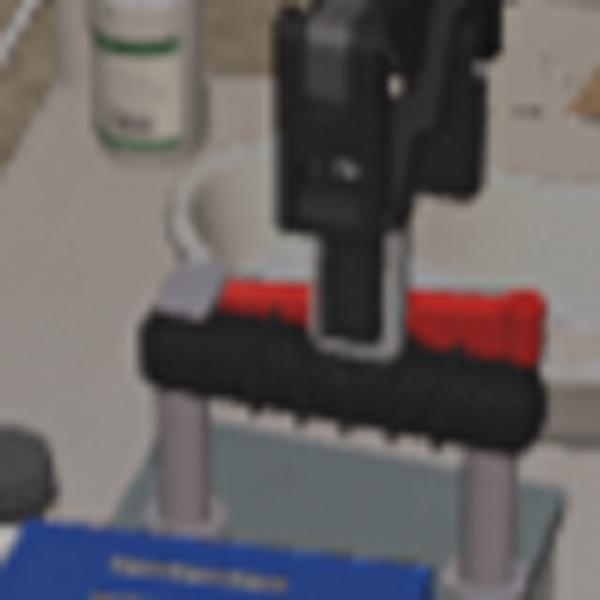

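Request:
arm_command(commands=[0.001, 0, 0.01, 0, 0, 0, 0.01, 0, 0, 0, 0.01, 0, 0, 0, 0.008, 0, 0, 0, 0, 0])

```text
clock: 5.5
position: [523.2, 154.3, 104.0]
ee_rot: [-0.084, 0.996, 0.009, 0.002]
contact_force: [-0.0, -0.5, 0.4]
gripper_width: 66.4
```

```bash
python3 go.py "[-20,-51,104]" u
python3 - <<'E'
from h import *
n,off,w,sc="scene",(300,150),(80,80),7.5
im=arm.get_image(n)[off[1]:off[1]+w[1],off[0]:off[0]+w[0],::-1]
cv2.imwrite(f"pics/d_{n}.png",cv2.resize(im,None,fx=sc,fy=sc,interpolation=cv2.INTER_CUBIC))
E
```

```text
t 5.5 pos [523.2 154.3 104. ] w 66.4 F [-0.  -0.5  0.4] yaw(y-90) 9.7 zax [ 0.003  0.018 -1.   ]
tool delta mm to [522.7 154.1 104. ] [ 0.5 -0.  -0. ]
```

View pics/d_scene.png

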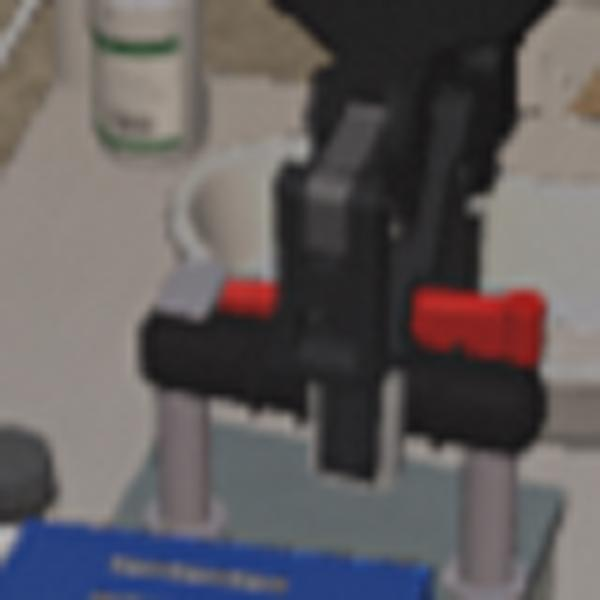

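No contact, fingers straddle. Squeeze.

Request:
arm_command(commands=[0, 0, 0, 0, 0, 0, 0, 0, 0, 0, 0, 0, 0, 0, 0, 0, 0, 0, 0, 0], jaw=0.35)

```text
clock: 6.05
position: [523.1, 156.7, 105.7]
ee_rot: [-0.084, 0.996, 0.011, 0.003]
contact_force: [1.6, -2.0, -1.9]
gripper_width: 30.5
```

Request:
arm_command(commands=[0, 0, 0, 0, 0, 0, 0, 0, 0, 0, 0, 0, 0, 0, 0, 0, 0, 0, 0, 0])

```text
clock: 6.55
position: [523.1, 156.6, 105.7]
ee_rot: [-0.084, 0.996, 0.011, 0.003]
contact_force: [-0.6, 0.6, -0.5]
gripper_width: 30.2
```

```bash
python3 go.py "[-20,-51,104]" u
python3 - <<'E'
from h import *
n,off,w,sc="scene",(300,150),(80,80),7.5
im=arm.get_image(n)[off[1]:off[1]+w[1],off[0]:off[0]+w[0],::-1]
cv2.imwrite(f"pics/e_{n}.png",cv2.resize(im,None,fx=sc,fy=sc,interpolation=cv2.INTER_CUBIC))
E
```

```text
t 6.55 pos [523.1 156.6 105.7] w 30.2 F [-0.6  0.6 -0.5] yaw(y-90) 9.65 zax [ 0.004  0.022 -1.   ]
tool delta mm to [522.7 154.1 104. ] [ 0.8 -2.4  1.6]
```

View pics/e_scene.png

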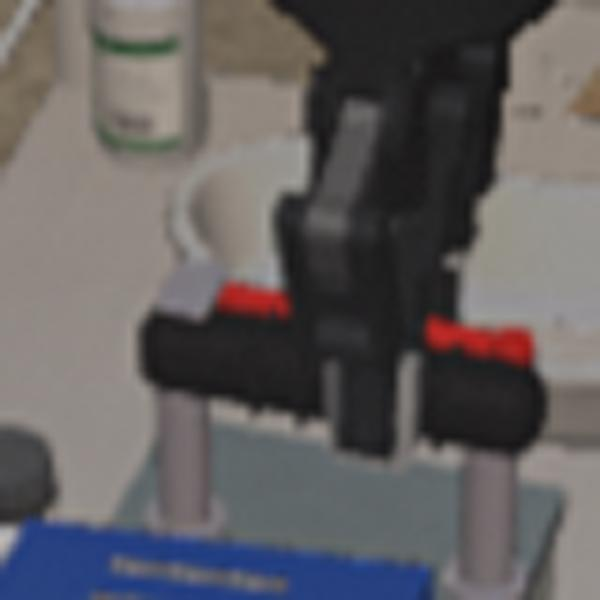

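Request:
arm_command(commands=[0, 0, 0, 0, 0, 0, 0, 0, 0, 0, 0, 0, 0, 0, 0, 0, 0, 0, 0, 0], jaw=0.2)

```text
clock: 7.1
position: [523.1, 156.9, 105.8]
ee_rot: [-0.084, 0.996, 0.011, 0.003]
contact_force: [-0.6, 0.9, 0.0]
gripper_width: 29.3
```

Request:
arm_command(commands=[0, 0, 0, 0, 0, 0, 0, 0, 0, 0, 0, 0, 0, 0, 0, 0, 0, 0, 0, 0], jaw=0.78)

```text
clock: 7.6
position: [524.0, 156.2, 106.2]
ee_rot: [-0.084, 0.996, 0.011, 0.004]
contact_force: [0.1, 0.7, -0.3]
gripper_width: 66.3
```

```bash
python3 go.py "[-20,-51,180]" u
python3 - <<'E'
from h import *
n,off,w,sc="scene",(300,150),(80,80),7.5
im=arm.get_image(n)[off[1]:off[1]+w[1],off[0]:off[0]+w[0],::-1]
cv2.imwrite(f"pics/f_{n}.png",cv2.resize(im,None,fx=sc,fy=sc,interpolation=cv2.INTER_CUBIC))
E
```

```text
t 7.6 pos [524.  156.2 106.2] w 66.3 F [ 0.1  0.7 -0.3] yaw(y-90) 9.67 zax [ 0.006  0.022 -1.   ]
tool delta mm to [522.7 154.1 180. ] [  0.9  -0.2 -73.9]
```

View pics/f_scene.png

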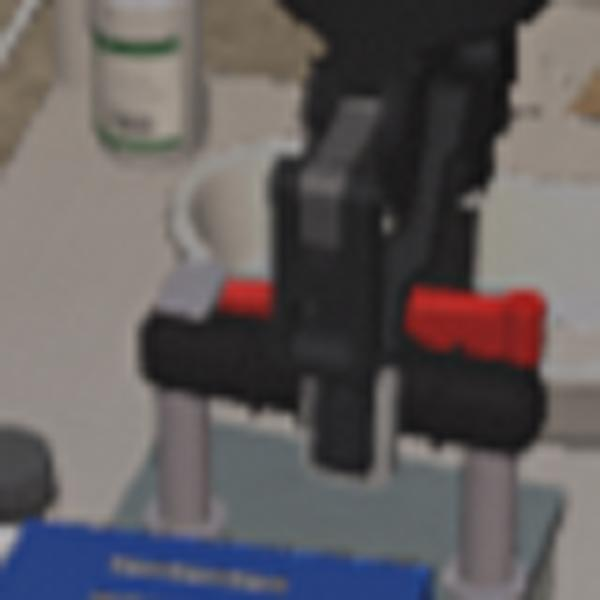

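Request:
arm_command(commands=[0, 0, -0.02, 0, 0, 0, -0.025, 0, 0, 0, -0.025, 0, 0, 0, -0.01, 0, 0, 0, 0, 0], jaw=0.78)

```text
clock: 8.15
position: [522.9, 155.0, 188.2]
ee_rot: [-0.085, 0.996, 0.011, 0.003]
contact_force: [-0.1, 0.1, -0.5]
gripper_width: 66.7
```

```bash
sed -i 's/^POSE=.*/POSE=(533.7,209.0,.172)/' go.py; python3 - <<'E'
from go import *
th=.085
p=cov([-72,45,88],th)[0]; print(p); p[2]=170; to(U(POSE,p)[0])
E
```

```text
[-69.33414891  45.          98.68813725]
t 8.15 pos [522.9 155.  188.2] w 66.7 F [-0.1  0.1 -0.5] yaw(y-90) 9.72 zax [ 0.004  0.022 -1.   ]
tool delta mm to [457.7 241.5 170. ] [49.9 95.8 19.9]
```

Request:
arm_command(commands=[0.017, 0.03, 0, 0, 0.017, 0.03, 0, 0, 0.016, 0.03, 0, 0, 0, 0.006, 0.01, 0, 0, 0, 0, 0], jaw=0.45)

```text
clock: 8.65
position: [453.5, 242.6, 174.1]
ee_rot: [-0.083, 0.997, 0.01, -0.0]
contact_force: [-0.1, -0.4, -0.4]
gripper_width: 38.4
```

```bash
python3 - <<'E'
from go import *
p=cov([-72,45,88],.085)[0]; p[2]-=13; to(U(POSE,p)[0])
for n,off,w,sc in(("top",(240,150),(130,110),6),("scene",(290,170),(100,100),6)):
    im=arm.get_image(n)[off[1]:off[1]+w[1],off[0]:off[0]+w[0],::-1]
    cv2.imwrite(f"pics/g_{n}.png",cv2.resize(im,None,fx=sc,fy=sc,interpolation=cv2.INTER_CUBIC))
    W=cam(n)[1]
    for t in ["cover_tab","cover_hinge"]:
        for r in arm.place_of(n,t)[:2]: print(n,t,r["confidence"],W[:3,:3]@r["centre"]+W[:3,3])
print(U(POSE,cov([-70,45,88],.085)))
E
```

```text
t 8.65 pos [453.5 242.6 174.1] w 38.4 F [-0.1 -0.4 -0.4] yaw(y-90) 9.5 zax [-0.002  0.019 -1.   ]
tool delta mm to [457.7 241.5  85.7] [-3.8 -3.5 88.4]
top cover_hinge 0.88 [576.40650761 266.67574724  60.63321624]
top cover_hinge 0.61 [531.35039947 205.93029005  -2.75697661]
scene cover_tab 0.88 [460.88131142 244.53475855 102.99622736]
scene cover_hinge 0.97 [580.44903609 264.10341855  63.82178717]
scene cover_hinge 0.67 [532.8579477  209.24981827  -1.62827655]
[[459.6503976  241.81030993  98.51834189]]
```

View pics/g_scene.png

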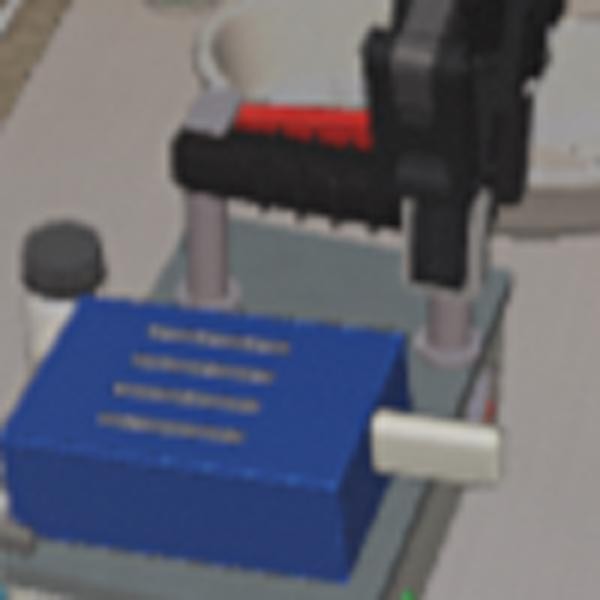

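Request:
arm_command(commands=[-0.004, -0.002, 0.02, 0, 0, 0, 0.025, 0, 0, 0, 0.02, 0, 0, 0, 0.012, 0, 0, 0, 0, 0])

```text
clock: 9.45
position: [464.0, 240.6, 99.3]
ee_rot: [-0.078, 0.997, 0.013, 0.004]
contact_force: [0.2, 0.3, -0.1]
gripper_width: 38.3
```

```bash
python3 - <<'E'
from go import *
p=cov([-72,45,88],.085)[0]; p[2]-=12; to(U(POSE,p)[0])
for n,off,w,sc in(("scene",(300,180),(90,90),7),):
    im=arm.get_image(n)[off[1]:off[1]+w[1],off[0]:off[0]+w[0],::-1]
    cv2.imwrite(f"pics/h_{n}.png",cv2.resize(im,None,fx=sc,fy=sc,interpolation=cv2.INTER_CUBIC))
E
```

```text
t 9.45 pos [464.  240.6  99.3] w 38.3 F [ 0.2  0.3 -0.1] yaw(y-90) 9.0 zax [ 0.007  0.026 -1.   ]
tool delta mm to [457.7 241.5  86.7] [ 6.3  1.5 12.6]
```

View pics/h_scene.png

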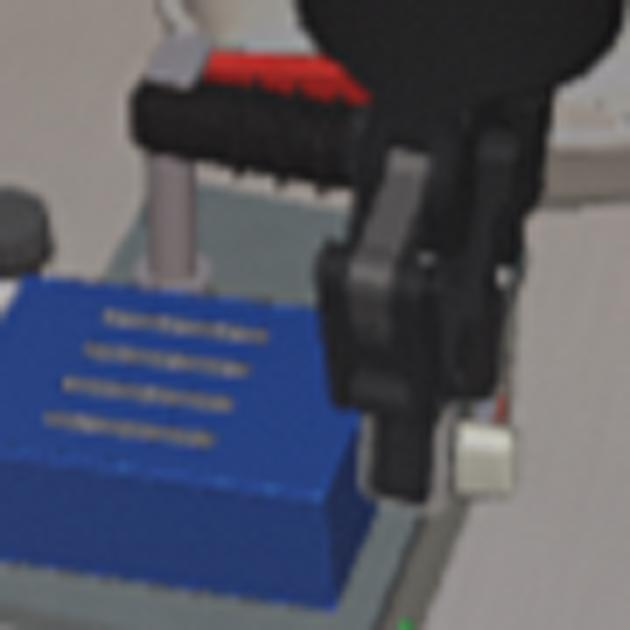

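Request:
arm_command(commands=[0.006, 0.001, 0.006, -0.8, 0.001, 0, 0.006, 0, 0, 0, 0, 0, 0, 0, 0, 0, 0, 0, 0, 0])

```text
clock: 10.0
position: [458.6, 242.0, 90.1]
ee_rot: [-0.086, 0.996, 0.015, 0.008]
contact_force: [0.7, -0.7, -0.9]
gripper_width: 38.6
```

```bash
python3 - <<'E'
from go import *
p=cov([-72,45,88],.085)[0]; p[2]-=12; to(U(POSE,p)[0])
for n,off,w,sc in(("scene",(300,180),(90,90),7),):
    im=arm.get_image(n)[off[1]:off[1]+w[1],off[0]:off[0]+w[0],::-1]
    cv2.imwrite(f"pics/i_{n}.png",cv2.resize(im,None,fx=sc,fy=sc,interpolation=cv2.INTER_CUBIC))
E
```

```text
t 10.0 pos [458.6 242.   90.1] w 38.6 F [ 0.7 -0.7 -0.9] yaw(y-90) 9.88 zax [ 0.013  0.03  -0.999]
tool delta mm to [457.7 241.5  86.7] [ 1.1 -0.4  3.4]
```

View pics/i_scene.png

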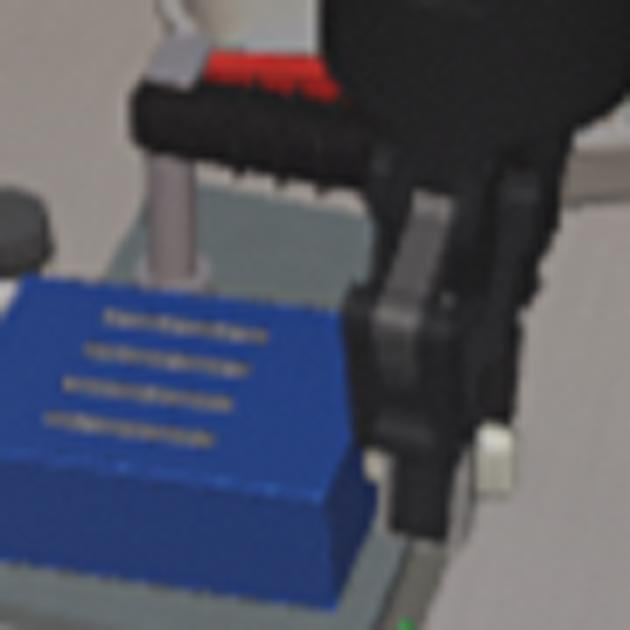

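Request:
arm_command(commands=[0.001, 0, 0.002, 0, 0, 0, 0, 0, 0, 0, 0, 0, 0, 0, 0, 0, 0, 0, 0, 0], jaw=0)

```text
clock: 10.55
position: [457.9, 242.2, 88.5]
ee_rot: [-0.086, 0.996, 0.014, 0.008]
contact_force: [-0.7, 0.5, 0.5]
gripper_width: 8.8
```

```bash
cat > arc.py <<'E'
from go import *
import sys
# position along arc: TCP assumed rigidly translating with tab
s=arm.read_state(); p=s["position"]; x,y,a=POSE
d=p[:2]-[x,y]; u=np.array([np.cos(a)*d[0]+np.sin(a)*d[1], -np.sin(a)*d[0]+np.cos(a)*d[1], p[2]])
off=float(sys.argv[1]) # tab-centre height above tcp
r=np.array([u[0]-55,u[2]+off-62]); ang=np.arctan2(r[1],-r[0]); rad=np.hypot(*r)
print("t",s["clock"],"unit tcp",u.round(1),"rad",rad.round(1),"cover th",(ang-np.arctan2(26,127)).round(3),"w",s["gripper_width"].round(1),"F",s["contact_force"].round(1))
r_=R.from_quat(s["ee_rot"]); print(r_.as_matrix()[:,2].round(3))
n=int(sys.argv[2]); st=float(sys.argv[3])
R0=129.6
prev=r
out=[]
for i in range(1,n+1):
    t=ang+st*i; q=R0*np.array([-np.cos(t),np.sin(t)])
    w=np.array([np.cos(a)*(q-prev)[0],np.sin(a)*(q-prev)[0],(q-prev)[1]]); out.append(r_.inv().apply(w).round(1).tolist()); prev=q
print(out)
E
python3 arc.py 12 10 .065
```

```text
Traceback (most recent call last):
  File "arc.py", line 8, in <module>
    print("t",s["clock"],"unit tcp",u.round(1),"rad",rad.round(1),"cover th",(ang-np.arctan2(26,127)).round(3),"w",s["gripper_width"].round(1),"F",s["contact_force"].round(1))
                                                                                                                   ^^^^^^^^^^^^^^^^^^^^^^^^
AttributeError: 'float' object has no attribute 'round'
```

```bash
sed -i 's/s\["gripper_width"\].round(1)/s["gripper_width"]/' arc.py; python3 arc.py 12 10 .065
```

```text
t 10.55 unit tcp [-69.   45.7  88.5] rad 129.9 cover th 0.099 w 8.78016655829818 F [-0.7  0.5  0.5]
[ 0.013  0.03  -0.999]
[[-3.2, 0.2, -7.8], [-3.4, 0.2, -7.7], [-3.9, 0.2, -7.5], [-4.4, 0.2, -7.2], [-4.8, 0.2, -6.9], [-5.3, 0.2, -6.6], [-5.7, 0.2, -6.2], [-6.1, 0.2, -5.8], [-6.4, 0.1, -5.4], [-6.8, 0.1, -5.0]]
```

Gripped. First bit of arc.

Request:
arm_command(commands=[-0.002, 0, -0.006, 0, -0.003, 0, -0.008, 0, -0.003, 0, -0.008, 0, -0.004, 0, -0.008, 0, -0.004, 0, -0.007, 0])

```text
clock: 11.05
position: [475.4, 245.2, 123.6]
ee_rot: [-0.085, 0.996, 0.015, 0.008]
contact_force: [5.7, 3.6, -10.6]
gripper_width: 8.5
```

```bash
python3 arc.py 12 10 .065
```

```text
t 11.05 unit tcp [-51.3  45.6 123.6] rad 129.3 cover th 0.404 w 8.488466288833635 F [  5.7   3.6 -10.6]
[ 0.013  0.031 -0.999]
[[-4.9, 0.2, -6.9], [-5.6, 0.2, -6.3], [-6.0, 0.2, -5.9], [-6.3, 0.2, -5.5], [-6.7, 0.2, -5.1], [-7.0, 0.1, -4.7], [-7.3, 0.1, -4.2], [-7.6, 0.1, -3.7], [-7.8, 0.1, -3.2], [-8.0, 0.1, -2.7]]
```

Request:
arm_command(commands=[-0.005, 0, -0.007, 0, -0.006, 0, -0.006, 0, -0.006, 0, -0.006, 0, -0.006, 0, -0.006, 0, -0.007, 0, -0.005, 0])

```text
clock: 11.55
position: [501.6, 249.6, 150.4]
ee_rot: [-0.083, 0.996, 0.014, 0.001]
contact_force: [-3.8, 5.3, -5.6]
gripper_width: 8.8
```

```bash
python3 arc.py 12 10 .065;python3 - <<'E'
from go import *
for n,off,w,sc in(("scene",(290,150),(100,100),6),):
    im=arm.get_image(n)[off[1]:off[1]+w[1],off[0]:off[0]+w[0],::-1]
    cv2.imwrite(f"pics/j_{n}.png",cv2.resize(im,None,fx=sc,fy=sc,interpolation=cv2.INTER_CUBIC))
E
```

```text
t 11.55 unit tcp [-24.7  45.5 150.4] rad 128.2 cover th 0.698 w 8.830455255377034 F [-3.8  5.3 -5.6]
[-0.     0.029 -1.   ]
[[-5.9, 0.2, -6.1], [-7.1, 0.2, -4.5], [-7.4, 0.2, -4.1], [-7.6, 0.1, -3.6], [-7.8, 0.1, -3.1], [-8.0, 0.1, -2.6], [-8.2, 0.1, -2.0], [-8.3, 0.1, -1.5], [-8.4, 0.1, -1.0], [-8.4, 0.1, -0.4]]
```

View pics/j_scene.png

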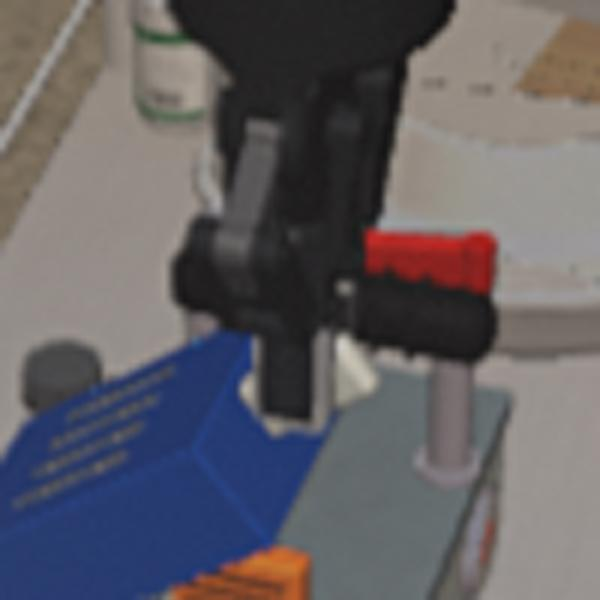

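Request:
arm_command(commands=[-0.006, 0, -0.006, 0, -0.007, 0, -0.005, 0, -0.007, 0, -0.004, 0, -0.008, 0, -0.004, 0, -0.008, 0, -0.003, 0])

```text
clock: 12.1
position: [533.4, 255.1, 168.8]
ee_rot: [-0.082, 0.997, 0.014, -0.007]
contact_force: [-3.8, 4.7, -3.2]
gripper_width: 8.8
```

```bash
python3 arc.py 12 12 .065
```

```text
t 12.1 unit tcp [  7.6  45.5 168.8] rad 127.9 cover th 0.989 w 8.847562645899274 F [-3.8  4.7 -3.2]
[-0.016  0.026 -1.   ]
[[-7.2, 0.2, -4.5], [-8.1, 0.1, -2.4], [-8.2, 0.1, -1.9], [-8.3, 0.1, -1.4], [-8.4, 0.1, -0.8], [-8.4, 0.1, -0.3], [-8.4, 0.1, 0.3], [-8.4, 0.0, 0.8], [-8.3, 0.0, 1.4], [-8.2, 0.0, 1.9], [-8.1, -0.0, 2.4], [-7.9, -0.0, 2.9]]
```

Request:
arm_command(commands=[-0.007, 0, -0.004, 0, -0.008, 0, -0.003, 0, -0.008, 0, -0.002, 0, -0.008, 0, -0.0015, 0, -0.0085, 0, -0.001, 0])

```text
clock: 12.6
position: [564.4, 260.5, 176.5]
ee_rot: [-0.081, 0.996, 0.011, -0.019]
contact_force: [-4.0, 4.2, -1.8]
gripper_width: 8.8
```

```bash
python3 arc.py 12 12 .065
```

```text
t 12.6 unit tcp [ 39.1  45.5 176.5] rad 127.5 cover th 1.244 w 8.76027966071358 F [-4.   4.2 -1.8]
[-0.04   0.02  -0.999]
[[-8.0, 0.2, -3.2], [-8.4, 0.1, -0.5], [-8.4, 0.1, 0.0], [-8.4, 0.1, 0.6], [-8.4, 0.1, 1.1], [-8.3, 0.0, 1.6], [-8.1, 0.0, 2.2], [-8.0, 0.0, 2.7], [-7.8, -0.0, 3.2], [-7.6, -0.0, 3.7], [-7.3, -0.0, 4.2], [-7.0, -0.1, 4.7]]
```

Request:
arm_command(commands=[-0.008, 0, -0.002, 0, -0.0085, 0, 0, 0, -0.0085, 0, 0.0005, 0, -0.0085, 0, 0.001, 0, -0.008, 0, 0.0015, 0])

```text
clock: 13.1
position: [598.3, 266.4, 175.9]
ee_rot: [-0.082, 0.996, 0.009, -0.029]
contact_force: [-4.5, 3.5, 0.7]
gripper_width: 8.3
```

```bash
python3 arc.py 12 12 .065;python3 - <<'E'
from go import *
for n,off,w,sc in(("scene",(270,130),(130,130),4.6),):
    im=arm.get_image(n)[off[1]:off[1]+w[1],off[0]:off[0]+w[0],::-1]
    cv2.imwrite(f"pics/k_{n}.png",cv2.resize(im,None,fx=sc,fy=sc,interpolation=cv2.INTER_CUBIC))
E
```

```text
t 13.1 unit tcp [ 73.5  45.5 175.9] rad 127.2 cover th 1.514 w 8.28417336866337 F [-4.5  3.5  0.7]
[-0.06   0.014 -0.998]
[[-8.6, 0.1, -1.3], [-8.3, 0.0, 1.6], [-8.2, 0.0, 2.1], [-8.0, 0.0, 2.6], [-7.8, -0.0, 3.1], [-7.6, -0.0, 3.6], [-7.3, -0.0, 4.1], [-7.1, -0.1, 4.6], [-6.8, -0.1, 5.0], [-6.4, -0.1, 5.5], [-6.0, -0.1, 5.9], [-5.6, -0.1, 6.2]]
```

View pics/k_scene.png

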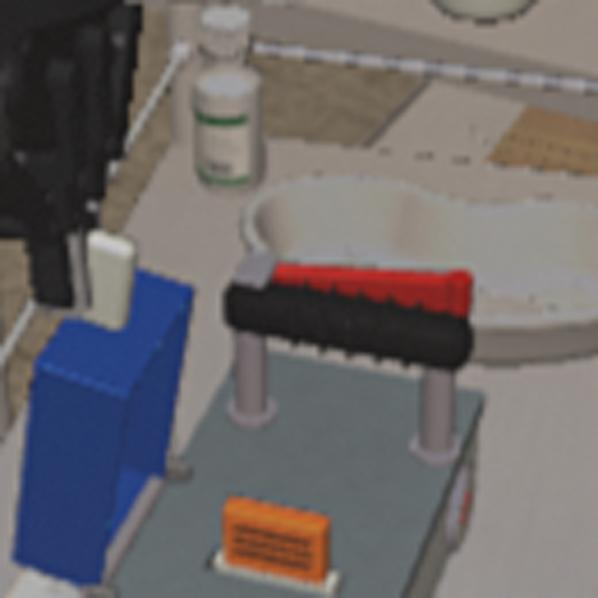

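Request:
arm_command(commands=[-0.007, 0, 0.001, 0, -0.008, 0, 0.002, 0, -0.007, 0, 0.002, 0, 0, 0, 0, 0, 0, 0, 0, 0])

```text
clock: 13.65
position: [614.4, 269.3, 172.4]
ee_rot: [-0.082, 0.996, 0.008, -0.037]
contact_force: [-2.1, 3.0, -3.1]
gripper_width: 8.1
```

Request:
arm_command(commands=[0, 0, 0, 0, 0, 0, 0, 0, 0, 0, 0, 0, 0, 0, 0, 0, 0, 0, 0, 0], jaw=0.4)

```text
clock: 14.15
position: [618.7, 267.9, 177.5]
ee_rot: [-0.082, 0.996, 0.008, -0.031]
contact_force: [0.0, 0.3, -0.1]
gripper_width: 34.3
```

```bash
python3 arc.py 12 1 .065;python3 - <<'E'
from go import *
for n,off,w,sc in(("scene",(250,110),(140,130),4.6),):
    im=arm.get_image(n)[off[1]:off[1]+w[1],off[0]:off[0]+w[0],::-1]
    cv2.imwrite(f"pics/l_{n}.png",cv2.resize(im,None,fx=sc,fy=sc,interpolation=cv2.INTER_CUBIC))
E
```

```text
t 14.15 unit tcp [ 93.8  43.4 177.5] rad 133.3 cover th 1.664 w 34.330794291648644 F [ 0.   0.3 -0.1]
[-0.063  0.011 -0.998]
[[-7.3, -0.1, 5.8]]
```

View pics/l_scene.png

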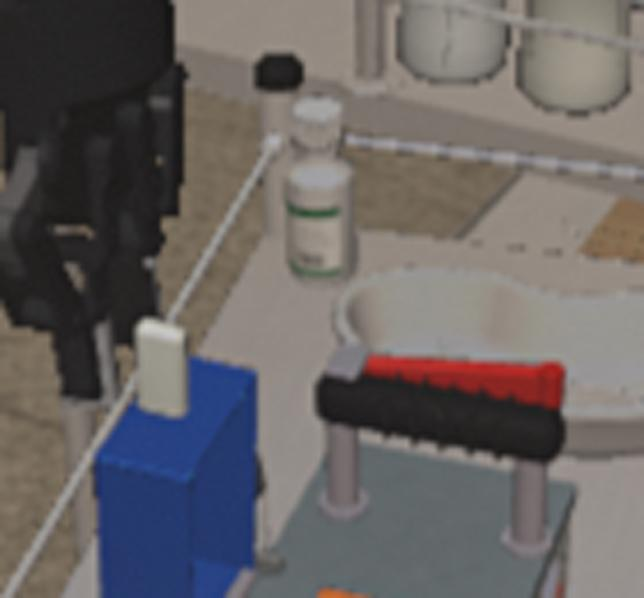

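Request:
arm_command(commands=[0, 0, -0.015, 0, 0, 0, -0.025, 0, 0, 0, -0.03, 0, 0, 0, -0.02, 0, 0, 0, 0, 0])

```text
clock: 14.7
position: [624.6, 266.0, 269.4]
ee_rot: [-0.082, 0.996, 0.007, -0.032]
contact_force: [-0.1, 1.2, 0.2]
gripper_width: 34.6
```

```bash
python3 go.py "[-5,45,250]" u;python3 - <<'E'
from go import *
for n,off,w,sc in(("scene",(250,110),(140,130),4.6),):
    im=arm.get_image(n)[off[1]:off[1]+w[1],off[0]:off[0]+w[0],::-1]
    cv2.imwrite(f"pics/m_{n}.png",cv2.resize(im,None,fx=sc,fy=sc,interpolation=cv2.INTER_CUBIC))
E
```

```text
t 14.7 pos [624.6 266.  269.4] w 34.6 F [-0.1  1.2  0.2] yaw(y-90) 9.4 zax [-0.064  0.009 -0.998]
tool delta mm to [521.1 252.5 250. ] [102.9   3.2  25.9]
```

View pics/m_scene.png

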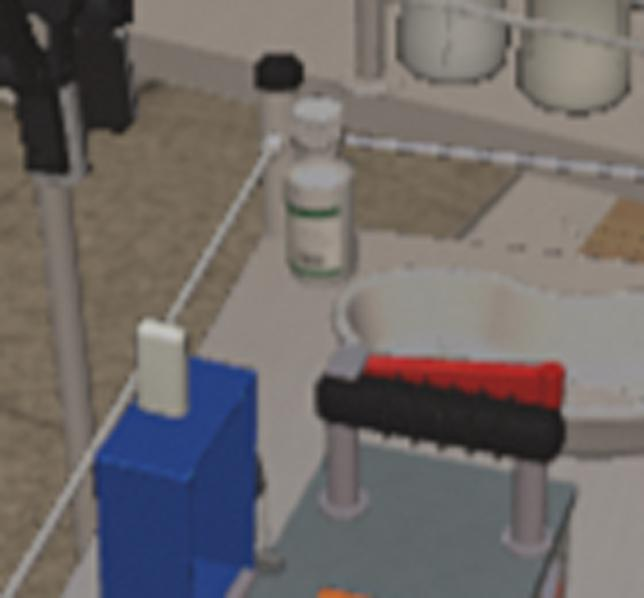

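Request:
arm_command(commands=[0.025, 0, 0, -0.4, 0.026, 0, 0, 0, 0.026, 0, 0, 0, 0.026, 0.003, 0, 0, 0, 0, 0, 0], jaw=0.5)

```text
clock: 15.25
position: [515.4, 249.0, 264.3]
ee_rot: [-0.084, 0.996, 0.004, -0.04]
contact_force: [0.6, 0.6, 1.1]
gripper_width: 42.4
```

```bash
python3 go.py "[-5,45,140]" u;python3 - <<'E'
from go import *
for n,off,w,sc in(("scene",(250,130),(150,130),4.6),("top",(240,130),(130,110),6)):
    im=arm.get_image(n)[off[1]:off[1]+w[1],off[0]:off[0]+w[0],::-1]
    cv2.imwrite(f"pics/n_{n}.png",cv2.resize(im,None,fx=sc,fy=sc,interpolation=cv2.INTER_CUBIC))
    W=cam(n)[1]
    for t in ["filter_center","filter"]:
        for r in arm.place_of(n,t)[:2]: print(n,t,r["confidence"],W[:3,:3]@r["centre"]+W[:3,3])
print(U(POSE,[-5,45,51]))
E
```

```text
t 15.25 pos [515.4 249.  264.3] w 42.4 F [0.6 0.6 1.1] yaw(y-90) 9.66 zax [-0.081  0.002 -0.997]
tool delta mm to [521.1 252.5 140. ] [-16.1   0.6 123.4]
scene filter_center 0.64 [520.53314141 252.71831016  48.78600081]
top filter_center 0.52 [519.31876178 253.13052122  51.71547397]
top filter 0.45 [518.30072454 256.44045903  11.15628375]
[[521.07188479 252.48023351  51.        ]]
```

View pics/n_scene.png

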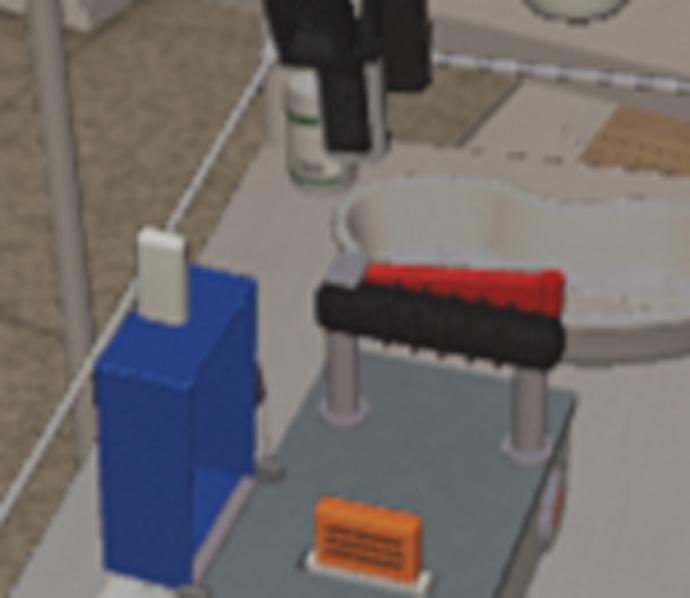

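Request:
arm_command(commands=[-0.003, 0, 0.025, 0, -0.003, 0, 0.03, 0, -0.003, 0.001, 0.03, 0, -0.002, 0, 0.025, 0, 0, 0, 0, 0], jaw=0.5)

```text
clock: 16.05
position: [525.4, 253.5, 149.2]
ee_rot: [-0.082, 0.996, 0.005, -0.038]
contact_force: [-0.4, -0.1, 0.5]
gripper_width: 42.7
```

```bash
python3 go.py "[-9,45,71]" u;python3 - <<'E'
from go import *
for n,off,w,sc in(("scene",(250,130),(150,130),4.6),("top",(240,130),(130,110),6)):
    im=arm.get_image(n)[off[1]:off[1]+w[1],off[0]:off[0]+w[0],::-1]
    cv2.imwrite(f"pics/o_{n}.png",cv2.resize(im,None,fx=sc,fy=sc,interpolation=cv2.INTER_CUBIC))
E
```

```text
t 16.05 pos [525.4 253.5 149.2] w 42.7 F [-0.4 -0.1  0.5] yaw(y-90) 9.39 zax [-0.077  0.003 -0.997]
tool delta mm to [517.1 251.8  71. ] [ 2.5 -1.6 78.6]
```

View pics/o_scene.png

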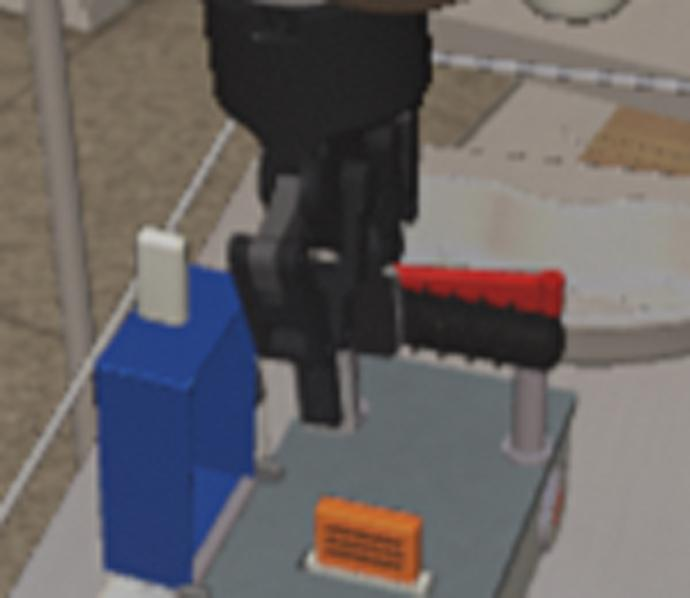

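View pics/o_top.png

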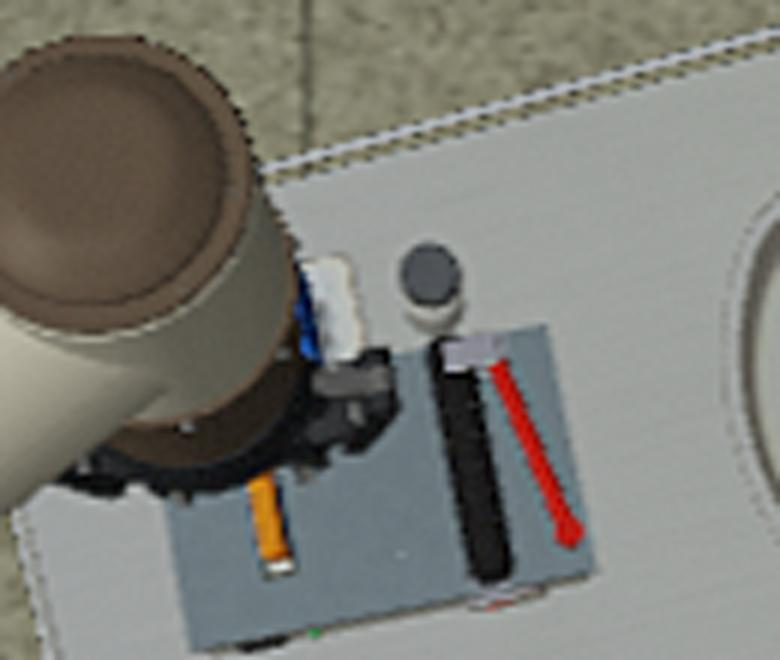

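Request:
arm_command(commands=[0.003, -0.001, 0.015, 0, 0.002, 0, 0.015, 0, 0, 0, 0.01, 0, 0, 0, 0, 0, 0, 0, 0, 0], jaw=0.5)

```text
clock: 16.65
position: [526.5, 256.5, 121.3]
ee_rot: [-0.083, 0.996, 0.01, -0.027]
contact_force: [0.4, -0.2, 0.1]
gripper_width: 42.6
```

```bash
python3 go.py "[-11,45,71]" u;python3 - <<'E'
from go import *
for n,off,w,sc in(("scene",(250,130),(150,130),4.6),("top",(240,130),(130,110),6)):
    im=arm.get_image(n)[off[1]:off[1]+w[1],off[0]:off[0]+w[0],::-1]
    cv2.imwrite(f"pics/p_{n}.png",cv2.resize(im,None,fx=sc,fy=sc,interpolation=cv2.INTER_CUBIC))
E
```

```text
t 16.65 pos [526.5 256.5 121.3] w 42.6 F [ 0.4 -0.2  0.1] yaw(y-90) 9.53 zax [-0.055  0.015 -0.998]
tool delta mm to [515.2 251.5  71. ] [ 9.4 -4.3 50.8]
```

View pics/p_scene.png

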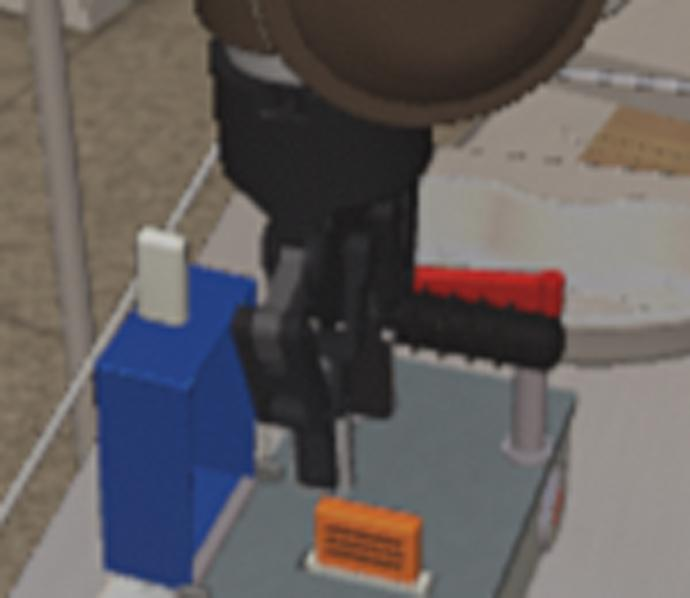

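Request:
arm_command(commands=[0.01, -0.004, 0, 0, 0.003, -0.001, 0, 0, 0, 0, 0.007, 0, 0, 0, 0, 0, 0, 0, 0, 0], jaw=0.5)

```text
clock: 17.25
position: [513.2, 249.1, 116.0]
ee_rot: [-0.083, 0.996, 0.011, -0.025]
contact_force: [0.7, 0.4, 0.5]
gripper_width: 42.5
```

```bash
python3 go.py "[-11,45,71]" u
```

```text
t 17.25 pos [513.2 249.1 116. ] w 42.5 F [0.7 0.4 0.5] yaw(y-90) 9.54 zax [-0.053  0.017 -0.998]
tool delta mm to [515.2 251.5  71. ] [-4.5  0.9 44.9]
```

Request:
arm_command(commands=[0, 0.001, 0.01, 0, 0, 0, 0.01, 0, 0, 0, 0, 0, 0, 0, 0, 0, 0, 0, 0, 0])

```text
clock: 17.75
position: [511.7, 250.4, 93.1]
ee_rot: [-0.083, 0.996, 0.01, -0.026]
contact_force: [-0.4, 0.2, 0.2]
gripper_width: 42.4
```

```bash
python3 go.py "[-11,45,71]" u;python3 - <<'E'
from go import *
for n,off,w,sc in(("scene",(250,130),(150,130),4.6),("top",(240,130),(130,110),6)):
    im=arm.get_image(n)[off[1]:off[1]+w[1],off[0]:off[0]+w[0],::-1]
    cv2.imwrite(f"pics/q_{n}.png",cv2.resize(im,None,fx=sc,fy=sc,interpolation=cv2.INTER_CUBIC))
E
```

```text
t 17.75 pos [511.7 250.4  93.1] w 42.4 F [-0.4  0.2  0.2] yaw(y-90) 9.53 zax [-0.054  0.016 -0.998]
tool delta mm to [515.2 251.5  71. ] [-4.7 -0.1 21.9]
```

View pics/q_scene.png

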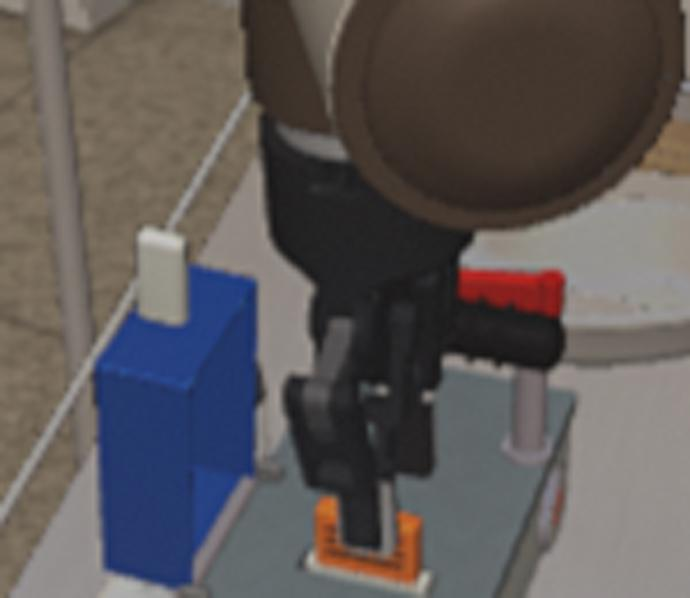

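View pics/q_top.png

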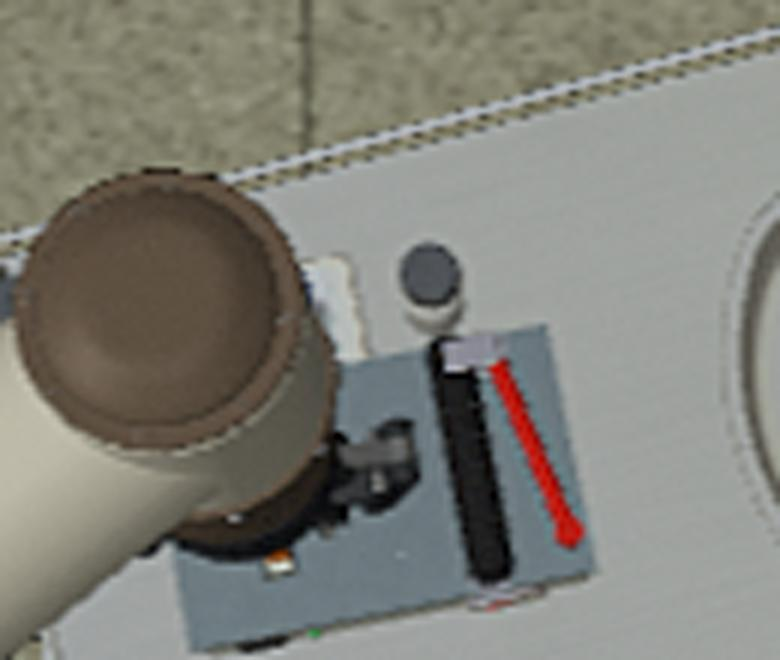

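Request:
arm_command(commands=[-0.002, 0, 0.01, 0, 0, 0, 0.008, 0, 0, 0, 0.002, 0, 0, 0, 0, 0, 0, 0, 0, 0])

```text
clock: 18.35
position: [513.0, 251.3, 71.6]
ee_rot: [-0.083, 0.996, 0.01, -0.026]
contact_force: [-0.5, 0.2, -0.1]
gripper_width: 42.9
```

```bash
python3 go.py "[-11,45,71]" u
```

```text
t 18.35 pos [513.  251.3  71.6] w 42.9 F [-0.5  0.2 -0.1] yaw(y-90) 9.53 zax [-0.053  0.017 -0.998]
tool delta mm to [515.2 251.5  71. ] [-2.2 -0.2  0.5]
```

Request:
arm_command(commands=[0, 0, 0, 0, 0, 0, 0, 0, 0, 0, 0, 0, 0, 0, 0, 0, 0, 0, 0, 0], jaw=0)

```text
clock: 18.85
position: [513.3, 251.4, 72.3]
ee_rot: [-0.083, 0.996, 0.011, -0.025]
contact_force: [0.1, 0.3, 0.1]
gripper_width: 8.5
```

```bash
python3 - <<'E'
from go import *
s=arm.read_state(); to(s["position"]+[0,0,75])
E
```

```text
t 18.85 pos [513.3 251.4  72.3] w 8.5 F [0.1 0.3 0.1] yaw(y-90) 9.53 zax [-0.052  0.017 -0.998]
tool delta mm to [513.3 251.4 147.3] [  3.7   1.9 -74.9]
```

Filter gripped (8.5 as for the 10 mm tab). Draw straight up.

Request:
arm_command(commands=[0.0003, 0.0001, -0.006, 0, 0.0005, 0.0002, -0.01, 0, 0.0005, 0.0002, -0.01, 0, 0.0005, 0.0002, -0.01, 0, 0, 0, 0, 0])

```text
clock: 19.35
position: [513.7, 251.5, 112.3]
ee_rot: [-0.083, 0.996, 0.011, -0.025]
contact_force: [0.5, -0.1, -0.1]
gripper_width: 9.0
```

```bash
python3 - <<'E'
from go import *
s=arm.read_state(); to([513.3,251.4,180])
for n,off,w,sc in(("scene",(250,130),(150,130),4.6),):
    im=arm.get_image(n)[off[1]:off[1]+w[1],off[0]:off[0]+w[0],::-1]
    cv2.imwrite(f"pics/r_{n}.png",cv2.resize(im,None,fx=sc,fy=sc,interpolation=cv2.INTER_CUBIC))
E
```

```text
t 19.35 pos [513.7 251.5 112.3] w 9.0 F [ 0.5 -0.1 -0.1] yaw(y-90) 9.55 zax [-0.051  0.018 -0.999]
tool delta mm to [513.3 251.4 180. ] [  3.6   1.8 -67.6]
```

View pics/r_scene.png

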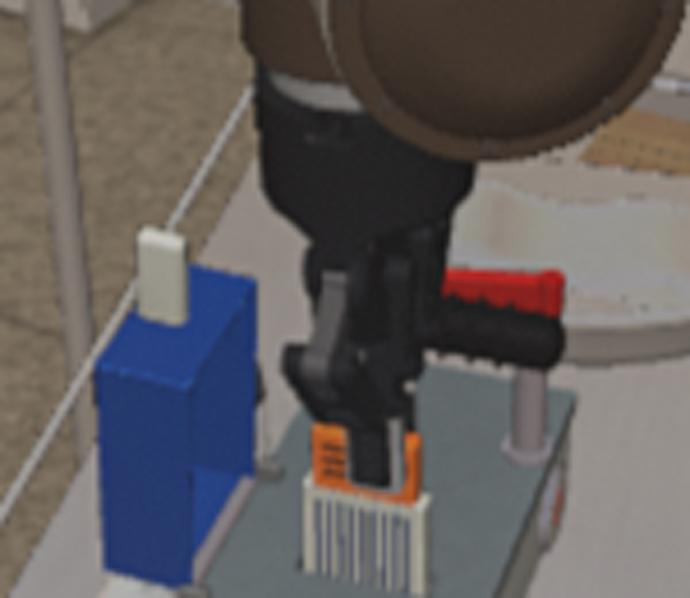

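Request:
arm_command(commands=[0.0005, 0.0003, -0.012, 0, 0.001, 0.0004, -0.018, 0, 0.001, 0.0005, -0.02, 0, 0.001, 0.0005, -0.02, 0, 0.001, 0.0005, -0.02, 0])

```text
clock: 19.9
position: [510.9, 249.4, 203.1]
ee_rot: [-0.083, 0.996, 0.008, -0.029]
contact_force: [0.3, 0.5, -0.5]
gripper_width: 8.7
```

Request:
arm_command(commands=[0.001, 0.0003, -0.015, 0, 0.0005, 0.0002, -0.01, 0, 0, 0, 0, 0, 0, 0, 0, 0, 0, 0, 0, 0])

```text
clock: 20.4
position: [511.3, 249.5, 232.9]
ee_rot: [-0.083, 0.996, 0.01, -0.027]
contact_force: [-0.4, 0.2, -0.2]
gripper_width: 8.5
```

```bash
python3 - <<'E'
from go import *
s=arm.read_state(); to([560,-13,225])
for n,off,w,sc in(("scene",(240,110),(160,140),4.2),):
    im=arm.get_image(n)[off[1]:off[1]+w[1],off[0]:off[0]+w[0],::-1]
    cv2.imwrite(f"pics/s_{n}.png",cv2.resize(im,None,fx=sc,fy=sc,interpolation=cv2.INTER_CUBIC))
n="top";W=cam(n)[1]
arm.get_image(n)
for n in("top","scene"):
  W=cam(n)[1]
  for t in ["filter_center","dish_center","white_bottle","cover_tab"]:
    for r in arm.place_of(n,t)[:1]: print(n,t,r["confidence"],W[:3,:3]@r["centre"]+W[:3,3])
E
```

```text
t 20.4 pos [511.3 249.5 232.9] w 8.5 F [-0.4  0.2 -0.2] yaw(y-90) 9.49 zax [-0.056  0.015 -0.998]
tool delta mm to [560 -13 225] [  -4.8 -267.1    1.3]
top filter_center 0.55 [518.79233251 252.34297493 211.93093091]
top dish_center 0.82 [559.17932517 -17.72709892  21.58318064]
top white_bottle 0.68 [723.7428873  -76.87433952  -2.80304395]
top cover_tab 0.33 [570.41941667  -9.38007898   8.1959628 ]
scene filter_center 0.68 [520.23556904 248.87698534 211.64500632]
scene dish_center 0.75 [562.3261299   -8.59258037  17.14339342]
scene white_bottle 0.74 [518.71217402 253.50060426 212.0590301 ]
scene cover_tab 0.62 [600.60655864 269.20247863 190.96848934]
```

View pics/s_scene.png

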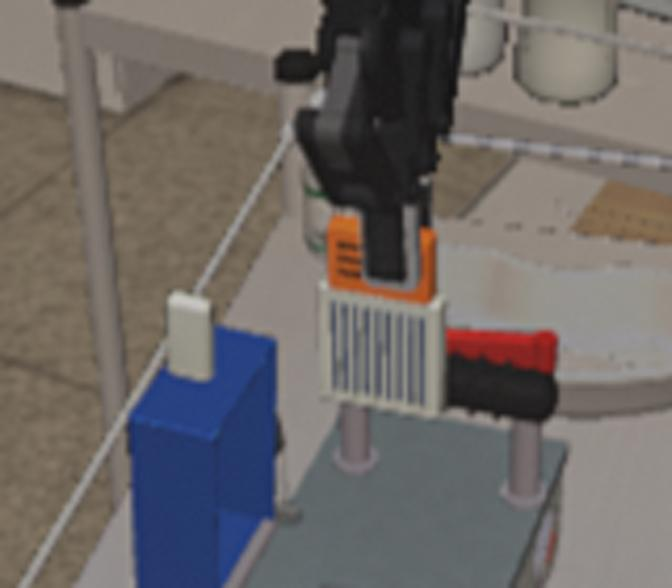

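Request:
arm_command(commands=[0.001, -0.015, 0, 0, 0.001, -0.025, 0, 0, 0.001, -0.03, 0, 0, 0.001, -0.03, 0, 0, 0, -0.03, 0, 0])

```text
clock: 21.4
position: [529.2, 117.4, 230.3]
ee_rot: [-0.086, 0.996, 0.01, -0.027]
contact_force: [-0.7, -0.9, -0.3]
gripper_width: 8.8
```

Request:
arm_command(commands=[0, -0.03, 0, 0, 0, -0.03, 0, 0, 0, -0.03, 0, 0, 0, -0.02, 0, 0, 0, -0.01, 0, 0])

```text
clock: 21.9
position: [548.6, -11.6, 227.9]
ee_rot: [-0.084, 0.996, 0.01, -0.027]
contact_force: [-0.7, 0.1, -0.5]
gripper_width: 8.8
```

```bash
python3 go.py "[552,-15,220]" w
```

```text
t 21.9 pos [548.6 -11.6 227.9] w 8.8 F [-0.7  0.1 -0.5] yaw(y-90) 9.6 zax [-0.055  0.015 -0.998]
tool delta mm to [552 -15 220] [-3.2 -4.1  7.7]
```

Request:
arm_command(commands=[-0.003, -0.003, 0.004, 0, 0, 0, 0.003, 0, 0, 0, 0, 0, 0, 0, 0, 0, 0, 0, 0, 0])

```text
clock: 22.4
position: [551.4, -13.6, 219.8]
ee_rot: [-0.084, 0.996, 0.01, -0.027]
contact_force: [0.6, -0.2, -0.8]
gripper_width: 8.5
```

Request:
arm_command(commands=[0, 0, 0, 0, 0, 0, 0, 0, 0, 0, 0, 0, 0, 0, 0, 0, 0, 0, 0, 0])

```text
clock: 22.9
position: [551.5, -12.0, 220.2]
ee_rot: [-0.085, 0.996, 0.01, -0.027]
contact_force: [-0.8, -0.1, -1.1]
gripper_width: 8.8
```

```bash
python3 go.py "[552,-15,220]" w; python3 - <<'E'
from go import *
for n,off,w,sc in(("scene",(240,90),(190,180),3.3),("top",(250,130),(220,140),3.5)):
    im=arm.get_image(n)[off[1]:off[1]+w[1],off[0]:off[0]+w[0],::-1]
    cv2.imwrite(f"pics/t_{n}.png",cv2.resize(im,None,fx=sc,fy=sc,interpolation=cv2.INTER_CUBIC))
    W=cam(n)[1]
    for t in ["filter_center","dish_center","cover_tab"]:
        for r in arm.place_of(n,t)[:2]: print(n,t,r["confidence"],W[:3,:3]@r["centre"]+W[:3,3])
E
```

```text
t 22.9 pos [551.5 -12.  220.2] w 8.8 F [-0.8 -0.1 -1.1] yaw(y-90) 9.76 zax [-0.055  0.015 -0.998]
tool delta mm to [552 -15 220] [-0.  -3.   0.1]
scene filter_center 0.91 [562.24209935 -11.95557763 199.06822182]
scene dish_center 0.65 [569.34080616  -2.17409295   7.77070244]
scene dish_center 0.58 [559.0540175  -10.22630792  20.78814509]
scene cover_tab 0.75 [603.07963573 268.9150375  189.07606568]
scene cover_tab 0.26 [522.80028284 150.86328088 123.40150242]
top filter_center 0.55 [557.07837037 -10.80565661 196.89507306]
top dish_center 0.62 [561.38703009 -18.85151897  20.43352045]
top cover_tab 0.63 [596.59755533 264.71529516 189.37582077]
```

View pics/t_scene.png

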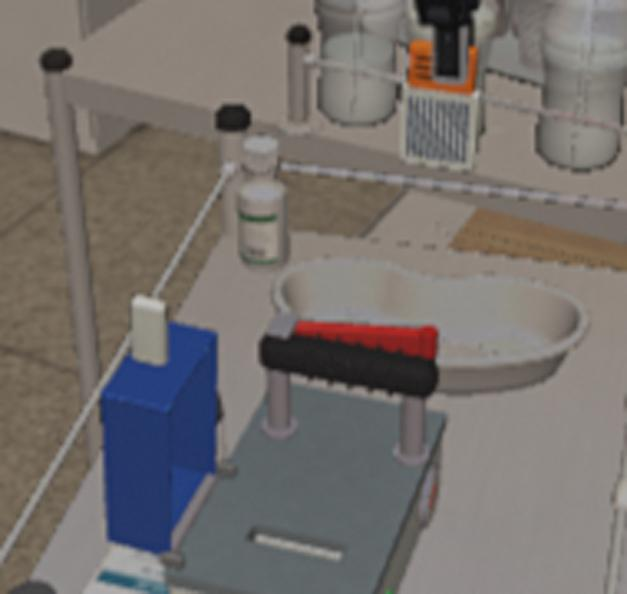

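View pics/t_top.png

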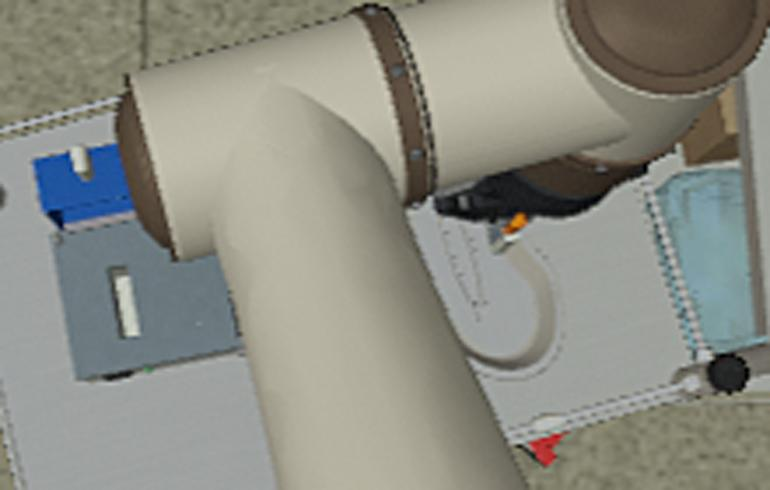

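```bash
python3 - <<'E'
from go import *
s=arm.read_state(); print(s["clock"],np.abs(s["joint_vel"]).max(),s["gripper_width"]); print(arm.job_done())
E
```

```text
23.3 0.0024359485353921064 8.474511062075049
the job is handed in; nothing more can be done
None
```

I vented the unit, opened the cover and drew the filter out, and handed the job in at 23.3 s with the filter held over the dish. `job_done` reports no verdict.

- **Lever:** the jaws stopped at 29.3 mm on the bar and lever, against 32 mm nominal when squeezed. The pictures show the lever against the bar, then back at rest after release.
- **Cover:** I carried it up by the tab and let go. The last tab fixes (about x 600, y 267, z 189) put it at roughly 1.5 rad, and it looks upright in the pictures.
- **Filter:** it came straight up out of its slot and is still gripped, with a jaw reading of 8.5 mm. That matches the reading on the 10 mm tab.
- **Final position:** the filter centre is at about (560, -11, 198) mm and the dish middle at about (560, -14), so it is a few millimetres off centre. Its lower edge is about 11 cm above the dish rim. The hand is tilted about 0.06 rad.
- **Stillness and other things:** the joints were still when I handed in, and the dish shows no shift beyond the roughly 4 mm measuring error. I saw no contact with the other items, but I did not measure each one again at the end.

**Checks that disagreed:**
- In one scene picture the best dish fix was about 13 mm off the others. The two cameras also differ by about 8 mm in y on the dish. Both are well inside the 45 mm limit.
- During one hold the tool crept about 1.6 mm in 0.5 s, well below the speed limit for the filter.

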